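Deposit the returned padlocks and log them with the touch key

ROBOT

A 6-joint arm with a two-finger parallel gripper is mounted at the origin on the work surface. World frame = base frame: x ahead of the robot, y to its left, z up, the work surface at z = 0. Lengths are in mm, angles in rad, forces in N, time in s.
With the tool pointing down it reaches from about 350 to 925 mm from the base axis. Payload 6.4 kg.
Tool frame: the origin (TCP) lies at the very end of the fingers, on their centre line; the grasp point (between the pads) lies 19 mm behind it; z points along the fingers, y is the line along which they close (so a half turn about z gives the same grasp; the last joint's range is limited). The gripper opens to 85 mm and grips with 20 to 120 N. Pads are 22 mm wide; open, the fingers measure 114 mm over their backs; the gripper's body (76 mm by 85 mm) begins 54 mm behind the grasp point. The pads swing forward as they close: fully open they stand 13 mm farther back than shut.
Start: joints at [0.945, 0.245, 1.558, -0, 1.339, -0.174], TCP at [283.779, 584.793, 195.09] pointing down, gripper open.
Joint ranges: [-3.13, 3.13], [-1.02, 2.26], [0.13, 2.54], [-0.95, 4.09], [0.21, 2.88], [-2.74, 2.74]. Speed limits (rad/s): [2.57, 2.57, 3.14, 3.14, 3.14, 3.14].

INTERFACE

Orientations are given as a rotation vector (axis times angle).
In Python, from station import read_state, grab_frame, hand_in, recognise gives the robot as it stands.
- The arm moves only by the shell command python3 -m crank 'ROWS' [OPENING]. ROWS is JSON, a list of rows, each an object of numbers: "dx", "dy", "dz": the shift along the tool's x, y, z in units of 25 mm (1.0 is 25 mm); "ax", "ay", "az": the turn, a rotation vector about the tool's x, y, z in units of 6 degrees (1.0 is 6 degrees). A call has 1 to 8 rows; each row shifts and turns the commanded pose from where the row before left it, along the tool's axes as they then stand; what a row does not reach is not made up. A row lasts 1/10 s, in which the tool goes at most 50 mm and 8.59 degrees, less where a joint would pass 70% of its speed; a pose out of reach is approached as far as the arm can. A call with a number of a shift or a turn outside -1 to 1 is refused whole. A call with a gripper value outside its range is refused whole. OPENING is the closure, from 0 (fully open) to 1 (shut), set as the call begins (- or left out, the last holds). The fingers move at their own pace and stop on an object; the grip force is fixed at half the most. Time passes only in rows, so rows that do not move let the fingers close. It gives the time, the measured TCP pose, the force, the opening and the grip force at its end, in the units of the state.
- read_state(): the state, without advancing time (a new reading comes with each control period).
- grab_frame(name): name is "scene" or "top" or "wrist"; returns a dict with "img" (400x640x3 uint8, red, green, blue), "vfov" (degrees; the focal length in pixels is half the picture's height over the tangent of half this angle, whatever the lens; pixels are square), "cx", "cy" (the principal point, pixels), "extrinsics" (4x4, takes a point from camera to world coordinates); the wrist camera has in their place "hand_eye" (4x4, takes a point from camera to tool coordinates, whose origin is the TCP and whose axes are the flange's). Camera axes: x right, y down, z forward; pixel columns grow to the right and rows downward; lengths in mm; the calibration is good to about 2 mm. A picture is of the moment at which its call begins: read the wrist's pose just before it. There is no depth.
- hand_in(): hands the job in; it is judged then, once.
Trained networks look in the newest picture that a camera, given by its name, has taken for a name from the list of things; names that differ only in an ending like _2 or _b are one class to them, and where a whole thing is asked for, a point or a joint stands for the part that bears it (a point fixed in the world has none). Each returns a list of dicts, best first, with "score" (0 to 1); they miss things now and then, are a little off and sometimes report something else, mostly with a low value. They report only what shows in the picture. A call takes as long as a camera call. They do not tell look-alikes from the thing itself.
- recognise(camera, name): "rect" ([left, top, right, bottom] in pixels, round what is visible of it).
The state is a dict: "time": time; "joint_pos": joint angles; "qd": joint speeds; "joint_efforts": joint torques, N m; "tool_pos": TCP position; "ee_rot": TCP orientation; "contact_force": force on the tool from outside, world axes, zero at the start; "wrist_torque": the same for the moment, N m; "opening": opening from 0.0 (shut) to 1.0 (fully open); "gripper_force": force on a finger pad.
Only numpy, scipy, OpenCV 4.12 (cv2) and the standard library are available. Lean on these libraries where they do the work, as an engineer would, in place of code of your own. Each camera call takes 0.05 s, during which the arm holds its last target. There are 200 camera calls.

TASK

Carry the aluminium hand tray by its black handle to the open red deposit box, tip all four padlocks out into the box, and set the empty tray back down flat on the desk and let go. Then take the blue touch key out of its stand and hold its steel tip on the brass spot of the sloping reader, the key square to the reader's face, pressing gently so that the spring pad sinks part of the way but not to its stop; the program finishes while still holding it pressed there. Leave the other things on the desk where they are.

Things in the scene. Friction and masses are not known exactly. Their poses are not given: they have to be found in the camera images.
- tray: Loose aluminium hand tray, 0.2 kg: floor 160 (x) x 100 (y) x 4 mm, 26 mm walls on three sides, 3 mm thick; the -x end, roughly facing the robot, is open (pieces slide off there). Outside the +x wall stands a black fin handle: x 80 to 125 mm, 14 mm thick along y, from the underside up to 85 mm; pinch it across y from above. Origin: centre of the underside; z up.
- padlock0: One of four brass padlocks that lie in the tray, 26 x 28 x 14 mm with a steel shackle that sticks out 30 mm from the origin along its +x, 45 g. They slide off the bare tray once it is tipped past about 30 to 35 degrees (50 is sure). Origin: centre of the underside of the brass body.
- padlock1: One of four brass padlocks that lie in the tray, 26 x 28 x 14 mm with a steel shackle that sticks out 30 mm from the origin along its +x, 45 g. They slide off the bare tray once it is tipped past about 30 to 35 degrees (50 is sure). Origin: centre of the underside of the brass body.
- padlock2: One of four brass padlocks that lie in the tray, 26 x 28 x 14 mm with a steel shackle that sticks out 30 mm from the origin along its +x, 45 g. They slide off the bare tray once it is tipped past about 30 to 35 degrees (50 is sure). Origin: centre of the underside of the brass body.
- padlock3: One of four brass padlocks that lie in the tray, 26 x 28 x 14 mm with a steel shackle that sticks out 30 mm from the origin along its +x, 45 g. They slide off the bare tray once it is tipped past about 30 to 35 degrees (50 is sure). Origin: centre of the underside of the brass body.
- deposit_box: Red square open-topped steel box, fixed to the desk, 180 x 180 mm, 90 mm high, walls and floor 5 mm. Origin: centre of its underside, z up.
- key_stand: Black block 60 x 60 x 70 mm, fixed to the desk, with one 17 mm vertical hole right through its middle in which the touch key hangs by its shoulder. Origin: centre of its underside.
- touch_key: Touch key, a round probe 120 mm long, 60 g: steel shaft, 10 mm diameter, round-ended, from 0 to 62 mm, then a blue handle, 24 mm diameter, from 62 to 120 mm, yellow band near its top. Origin: end of the tip; z runs from tip to handle. In the stand it is upright, origin 8 mm above the desk, its shoulder resting on the stand; it lifts straight out by 65 mm.
- key_tip (a point): The very end of the touch key's steel tip; axes as the key's.
- reader: Grey wedge-shaped key reader fixed to the desk, 120 x 100 mm and about 110 mm high at the back. Its flat face slopes: it leans 30 degrees from level, lower at the reader's -x, which is turned roughly towards the robot. Origin: centre of its underside, z up.
- spot (a point): Centre of the brass spot (16 mm in diameter) on top of the round black spring pad (28 mm in diameter) in the middle of the reader's face. Its z axis points straight out of the sloping face. The pad stands 12 mm proud of the face and about 83 mm above the desk when not pressed.
- reader_pad (a joint): How far the pad is pressed into the face, 0 (free) to 0.010 m (at its stop). Spring: it begins to move at 1.6 N and needs 5.6 N at the stop (0.4 N per mm).
- stapler: Red stapler, 130 x 34 x 48 mm, bystander. Origin: centre of the underside.
- mug: Blue mug, 80 mm in diameter, 95 mm high, bystander. Origin: centre of the underside.
- tin: Red tin with white dots, 104 x 104 x 120 mm, bystander. Origin: centre of the underside.
- calculator: Black desk calculator, 150 x 100 x 20 mm, bystander. Origin: centre of the underside.
- tape_dispenser: Black tape dispenser, 150 x 55 x 75 mm, bystander. Origin: centre of the underside.
Mind the look-alikes: they are no part of the job. What is shaped like the key_stand but green, pink or turquoise is not meant.

How it is judged:
By the outcome, as a careful person would: the job done as asked, in the order asked, and still so for the second after the job is handed in, while the arm keeps its last pose, push and grip.
It also fails if it takes over 72 s, if anything falls off the work surface, if the arm or the gripper's body presses on something with over 40 N, if the wrist force passes 120 N, or if a joint passes its speed limit or range.

## Working session

There is one attempt and no reset: what is moved stays moved. The work goes in short steps, Python scripts to look and compute and a shell command to move; the robot and the scene stay as the last step left them, time stands still between calls to the robot, and variables do not carry over. Pictures are saved under pics/ and viewed, at most 10 in all, crops included, and the job is handed in when it is done.

```bash
ls; mkdir -p pics; python3 - <<'E'
from station import *
import cv2,numpy as np
s=read_state();print(s)
for c in ['scene','top']:
    f=grab_frame(c);cv2.imwrite(f'pics/{c}0.png',f['img'][:,:,::-1]);print(c,f['vfov'],f['cx'],f['cy'],f['extrinsics'])
    for n in ['tray','padlock0','deposit_box','key_stand','touch_key','reader','spot']:
        try: print(n,[(np.round(r['rect']).tolist(),round(r['score'],2)) for r in recognise(c,n)])
        except Exception as e: print(n,e)
E
```

```text
pics
{'time': 0.0, 'joint_pos': array([ 9.44907361e-01,  2.45816813e-01,  1.55904220e+00, -1.23424430e-05,
        1.33866915e+00, -1.74072415e-01]), 'qd': array([ 0.00113377,  0.00066634,  0.00204521,  0.00070139, -0.00058767,
        0.00087119]), 'joint_efforts': array([-3.22420628e-04, -4.29506063e+01, -3.26129973e+01, -1.84281353e-04,
        5.36346197e-03, -2.42165243e-05]), 'tool_pos': array([283.3962543 , 584.26499577, 193.96347619]), 'ee_rot': array([-7.03519540e-01, -3.06104415e+00,  2.80699826e-03]), 'contact_force': array([-0.26876691,  0.89148511, -0.30688339]), 'wrist_torque': array([-0.00406207, -0.03121134,  0.02495299]), 'gripper_force': 0.0, 'opening': 0.9997654711511894}
scene 46.335870012311155 318.5085998625924 200.83074727502878 [[ 5.56693719e-02  8.70993272e-01 -4.88130763e-01  1.16167912e+03]
 [ 9.98442681e-01 -4.67881101e-02  3.03823257e-02 -2.52076549e+01]
 [ 3.62408535e-03 -4.89061953e-01 -8.72241522e-01  1.20640062e+03]
 [ 0.00000000e+00  0.00000000e+00  0.00000000e+00  1.00000000e+00]]
tray [([189.0, 184.0, 240.0, 251.0], 0.62)]
padlock0 [([327.0, 212.0,
[... 639 characters left out ...]
.30016084e+02]
 [-9.99776124e-01  2.37265398e-03 -2.10254998e-02  2.07510378e+01]
 [ 2.07302441e-02 -8.91779902e-02 -9.95799951e-01  1.38985333e+03]
 [ 0.00000000e+00  0.00000000e+00  0.00000000e+00  1.00000000e+00]]
tray [([387.0, 174.0, 434.0, 250.0], 0.8)]
padlock0 [([414.0, 206.0, 426.0, 219.0], 0.65), ([401.0, 200.0, 412.0, 213.0], 0.63), ([411.0, 222.0, 416.0, 236.0], 0.56)]
deposit_box [([179.0, 183.0, 259.0, 266.0], 0.94)]
key_stand [([311.0, 263.0, 333.0, 286.0], 0.96), ([349.0, 198.0, 375.0, 228.0], 0.73), ([297.0, 222.0, 320.0, 244.0], 0.67), ([338.0, 241.0, 366.0, 269.0], 0.58)]
touch_key []
reader [([273.0, 164.0, 315.0, 206.0], 0.93)]
spot [([290.0, 183.0, 303.0, 194.0], 0.44)]
```

```bash
python3 - <<'E'
import cv2
a=cv2.imread('pics/top0.png')[150:300,170:450];cv2.imwrite('pics/top0c.png',cv2.resize(a,None,fx=2.85,fy=2.85,interpolation=cv2.INTER_CUBIC))
a=cv2.imread('pics/scene0.png')[120:310,180:450];cv2.imwrite('pics/scene0c.png',cv2.resize(a,None,fx=2.9,fy=2.9,interpolation=cv2.INTER_CUBIC))
E
```

```text
(no output)
```

View pics/top0c.png

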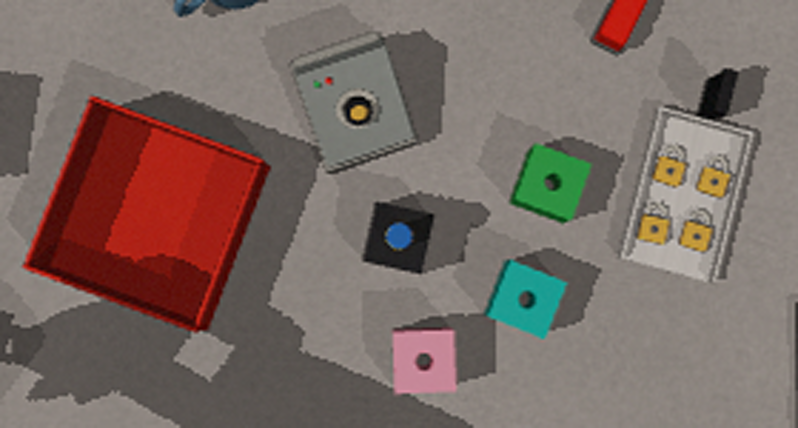

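View pics/scene0c.png

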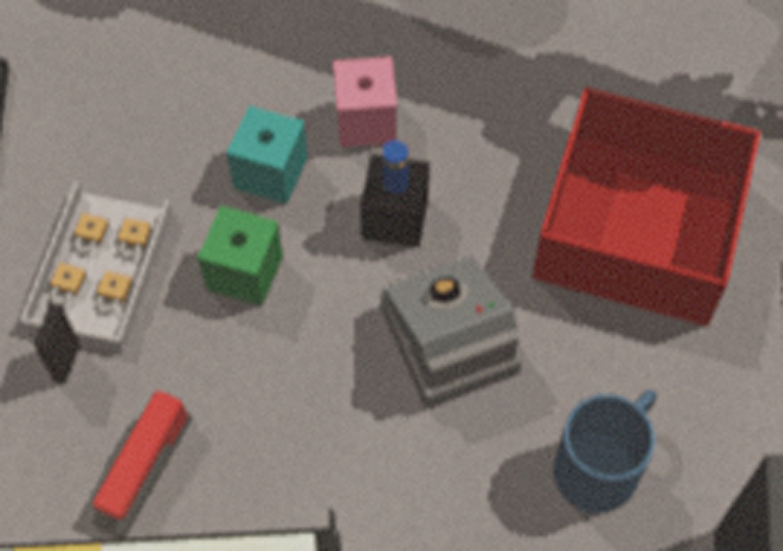

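Top view: the tray is at full-frame (410,212), with its black handle at about (422,182) and its open end towards the robot. The red box is at (220,225) and the reader spot at (296,189).

Four stand-shaped blocks could be the key stand: green (364,214), turquoise (355,255), pink (318,276) and black (310,233). The black one fits: it is black and the blue key is in it, and the scene crop at (395,180) confirms that.

```bash
cat > h.py <<'E'
import numpy as np,cv2
from station import *
from scipy.spatial.transform import Rotation as R
def ray(f,uv,T=None):
    T=f['extrinsics'] if T is None else T
    fl=200/np.tan(np.radians(f['vfov']/2)); uv=np.atleast_2d(uv).astype(float)
    d=np.c_[(uv[:,0]-f['cx'])/fl,(uv[:,1]-f['cy'])/fl,np.ones(len(uv))]@T[:3,:3].T
    return T[:3,3],d
def at(f,uv,z,T=None):
    o,d=ray(f,uv,T); return o+d*((np.array(z)-o[2])/d[:,2])[:,None]
def tool(s):
    T=np.eye(4);T[:3,:3]=R.from_rotvec(s['ee_rot']).as_matrix();T[:3,3]=s['tool_pos'];return T
def proj(f,P,T=None):
    T=f['extrinsics'] if T is None else T
    fl=200/np.tan(np.radians(f['vfov']/2)); q=(np.atleast_2d(P)-T[:3,3])@T[:3,:3]
    return np.c_[q[:,0]/q[:,2]*fl+f['cx'],q[:,1]/q[:,2]*fl+f['cy']]
def wrist():
    s=read_state();f=grab_frame('wrist');return f,tool(s)@f['hand_eye']
E
python3 - <<'E'
from h import *
np.set_printoptions(suppress=True,precision=1)
f=grab_frame('top');g=grab_frame('scene')
def T(*p): return (np.array(p)+.5)/2.85-.5+[170,150]
def S(*p): return (np.array(p)+.5)/2.9-.5+[180,120]
print('box',b:=at(f,T((93,98),(268,165),(203,330),(27,267)),[90]*4),b.mean(0))
print('trayrim',at(f,T((663,106),(760,130)),[26]*2),'open',at(f,T((622,258),(717,281)),[0]*2))
print('handle top',at(f,T((728,70),(712,72),(737,72)),[85]*3))
print('key',at(f,T((399,236)),[128]),'spot',at(f,T((358,110)),[83]))
print('stand',at(f,T((375,202),(433,213),(420,273),(363,260)),[70]*4))
print('reader',at(f,T((290,62),(380,36),(414,140),(330,172)),[108,108,45,45]))
print('scene: key',at(g,S((395,149)),[128]),'spot',at(g,S((446,287)),[83]))
print('box',b:=at(g,S((585,90),(760,130),(713,288),(540,240)),[90]*4),b.mean(0))
print('handle top',at(g,S((57,303)),[85]),'rim',at(g,S((25,322),(122,343)),[26]*2),'open',at(g,S((75,185),(168,205)),[26]*2))
E
```

```text
box [[604.3 309.1  90. ]
 [538.1 138.   90. ]
 [378.5 199.6  90. ]
 [439.8 369.7  90. ]] [490.2 254.1  90. ]
trayrim [[ 603.6 -263.9   26. ]
 [ 578.5 -364.1   26. ]] open [[ 447.3 -223.     0. ]
 [ 423.  -322.     0. ]]
handle top [[ 632.1 -317.2   85. ]
 [ 630.1 -301.1   85. ]
 [ 630.  -326.1   85. ]]
key [[467.3  10.6 128. ]] spot [[592.9  50.3  83. ]]
stand [[502.7  33.8  70. ]
 [491.6 -23.6  70. ]
 [432.4 -10.5  70. ]
 [445.5  45.7  70. ]]
reader [[636.8 115.6 108. ]
 [662.2  28.3 108. ]
 [566.9  -5.6  45. ]
 [534.6  79.4  45. ]]
scene: key [[464.3  10.4 128. ]] spot [[590.2  51.2  83. ]]
box [[379.5 206.1  90. ]
 [436.6 373.1  90. ]
 [608.1 297.3  90. ]
 [548.9 142.8  90. ]] [493.3 254.8  90. ]
handle top [[ 588.4 -308.3   85. ]] rim [[ 577.1 -352.5   26. ]
 [ 604.4 -258.3   26. ]] open [[ 424.5 -314.1   26. ]
 [ 453.3 -218.9   26. ]]
```

```bash
python3 -m crank '[{"az":-0.95},{"az":-0.95}]' 0
python3 -m crank '[{"dx":-0.68,"dy":-1},{"dx":-0.68,"dy":-1},{"dx":-0.68,"dy":-1},{"dx":-0.68,"dy":-1},{"dx":-0.68,"dy":-1},{"dx":-0.68,"dy":-1},{"dx":-0.68,"dy":-1},{"dx":-0.68,"dy":-1}]'
python3 -m crank '[{"dx":-0.68,"dy":-1},{"dx":-0.68,"dy":-1},{"dx":-0.68,"dy":-1},{"dx":-0.68,"dy":-1},{"dx":-0.68,"dy":-1},{"dx":-0.68,"dy":-1},{"dx":-0.68,"dy":-1},{"dx":-0.68,"dy":-1}]'
python3 -m crank '[{"dx":-0.68,"dy":-1},{"dx":-0.68,"dy":-1},{"dx":-0.68,"dy":-1},{"dx":-0.68,"dy":-1},{"dx":-0.68,"dy":-1},{"dx":-0.68,"dy":-1},{"dx":-0.68,"dy":-1},{"dx":-0.68,"dy":-1}]'
python3 -m crank '[{"dx":-0.68,"dy":-1},{"dx":-0.68,"dy":-1},{"dx":-0.68,"dy":-1},{"dx":-0.68,"dy":-1},{"dx":-0.3,"dy":-1},{"dx":0,"dy":-1},{},{}]'
python3 - <<'E'
from h import *
f,T=wrist();cv2.imwrite('pics/w1.png',f['img'][:,:,::-1]);print(T.round(2).tolist(),read_state()['joint_pos'].round(2), f['vfov'])
print(recognise('wrist','tray'))
E
```

```text
[[0.44, 0.86, 0.28, 212.09], [0.9, -0.42, -0.13, 618.66], [-0.0, 0.31, -0.95, 373.95], [0.0, 0.0, 0.0, 1.0]] [ 0.94  0.25  1.56  0.    1.34 -0.17] 64.94521497793637
[]$[0]: bad value
$[0]: bad value
$[0]: bad value
$[0]: bad value
$[0]: bad value
```

View pics/w1.png

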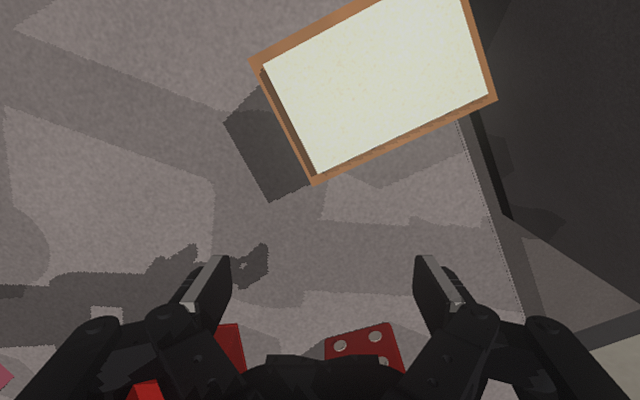

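The arm has not moved, because the rows were refused, so this picture shows only the start pose. I'll try rows with all six numbers.

```bash
python3 -m crank '[{"dx":0,"dy":0,"dz":0,"ax":0,"ay":0,"az":-0.95},{"dx":0,"dy":0,"dz":0,"ax":0,"ay":0,"az":-0.95}]' 0
python3 -m crank '[{"dx":-0.68,"dy":-1,"dz":0,"ax":0,"ay":0,"az":0},{"dx":-0.68,"dy":-1,"dz":0,"ax":0,"ay":0,"az":0}]'
```

```text
time: 1.2
tool_pos: [283.8, 584.8, 195.1]
ee_rot: [-0.39, -3.117, -0.0]
contact_force: [0.2, -0.4, -0.3]
opening: 1.001
gripper_force: 0.0
time: 1.4
tool_pos: [304.1, 527.5, 195.0]
ee_rot: [0.394, 3.117, -0.0]
contact_force: [0.6, 0.1, 0.3]
opening: 0.997
gripper_force: 0.0
```

```bash

python3 -m crank '[{"dx":-0.68,"dy":-1,"dz":0,"ax":0,"ay":0,"az":0},{"dx":-0.68,"dy":-1,"dz":0,"ax":0,"ay":0,"az":0},{"dx":-0.68,"dy":-1,"dz":0,"ax":0,"ay":0,"az":0},{"dx":-0.68,"dy":-1,"dz":0,"ax":0,"ay":0,"az":0},{"dx":-0.68,"dy":-1,"dz":0,"ax":0,"ay":0,"az":0},{"dx":-0.68,"dy":-1,"dz":0,"ax":0,"ay":0,"az":0},{"dx":-0.68,"dy":-1,"dz":0,"ax":0,"ay":0,"az":0},{"dx":-0.68,"dy":-1,"dz":0,"ax":0,"ay":0,"az":0}]' | sed -n 2p
python3 -m crank '[{"dx":-0.68,"dy":-1,"dz":0,"ax":0,"ay":0,"az":0},{"dx":-0.68,"dy":-1,"dz":0,"ax":0,"ay":0,"az":0},{"dx":-0.68,"dy":-1,"dz":0,"ax":0,"ay":0,"az":0},{"dx":-0.68,"dy":-1,"dz":0,"ax":0,"ay":0,"az":0},{"dx":-0.68,"dy":-1,"dz":0,"ax":0,"ay":0,"az":0},{"dx":-0.68,"dy":-1,"dz":0,"ax":0,"ay":0,"az":0},{"dx":-0.68,"dy":-1,"dz":0,"ax":0,"ay":0,"az":0},{"dx":-0.68,"dy":-1,"dz":0,"ax":0,"ay":0,"az":0}]' | sed -n 2p
python3 -m crank '[{"dx":-0.68,"dy":-1,"dz":0,"ax":0,"ay":0,"az":0},{"dx":-0.68,"dy":-1,"dz":0,"ax":0,"ay":0,"az":0},{"dx":-0.68,"dy":-1,"dz":0,"ax":0,"ay":0,"az":0},{"dx":-0.68,"dy":-1,"dz":0,"ax":0,"ay":0,"az":0},{"dx":-0.68,"dy":-1,"dz":0,"ax":0,"ay":0,"az":0},{"dx":-0.68,"dy":-1,"dz":0,"ax":0,"ay":0,"az":0},{"dx":-0.68,"dy":-1,"dz":0,"ax":0,"ay":0,"az":0},{"dx":-0.68,"dy":-1,"dz":0,"ax":0,"ay":0,"az":0}]' | sed -n 2p
python3 -m crank '[{"dx":-0.68,"dy":-1,"dz":0,"ax":0,"ay":0,"az":0},{"dx":-0.68,"dy":-1,"dz":0,"ax":0,"ay":0,"az":0},{"dx":-0.68,"dy":-1,"dz":0,"ax":0,"ay":0,"az":0},{"dx":-0.68,"dy":-1,"dz":0,"ax":0,"ay":0,"az":0},{"dx":-0.68,"dy":-1,"dz":0,"ax":0,"ay":0,"az":0},{"dx":-0.68,"dy":-1,"dz":0,"ax":0,"ay":0,"az":0},{"dx":0,"dy":0,"dz":0,"ax":0,"ay":0,"az":0},{"dx":0,"dy":0,"dz":0,"ax":0,"ay":0,"az":0}]'
python3 - <<'E'
from h import *
f,T=wrist();cv2.imwrite('pics/w2.png',f['img'][:,:,::-1]);np.save('w2T.npy',T);print(read_state()['joint_pos'].round(2), read_state()['tool_pos'])
print(f['cx'],f['cy'],recognise('wrist','tray'))
E
```

```text
tool_pos: [386.1, 299.1, 195.3]
tool_pos: [467.8, 71.3, 195.3]
tool_pos: [549.5, -156.4, 195.2]
time: 4.6
tool_pos: [610.2, -326.0, 194.7]
ee_rot: [-0.397, -3.116, -0.001]
contact_force: [0.2, -0.2, 1.0]
opening: 1.0
gripper_force: 0.0
[-0.65  0.34  1.44  0.    1.36 -1.97] [ 610.15813964 -325.31515472  194.8336365 ]
321.8805351712161 196.80775105990406 [{'rect': [282.4, 0.0, 389.3, 199.6], 'score': 0.94}]
```

View pics/w2.png

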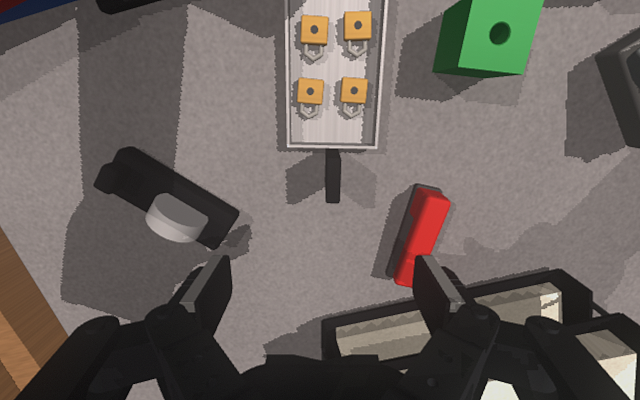

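The tray's rim corners are at (288,148) and (378,150). The handle runs from (333,150) to (333,203), with the stapler to its right at (425,235).

```bash
python3 - <<'E'
from h import *
np.set_printoptions(suppress=True,precision=1)
f=grab_frame('wrist');T=np.load('w2T.npy')
im=cv2.imread('pics/w2.png')
print('rim',at(f,[(287,148.5),(378,150)],[26,26],T),'far rim',at(f,[(286,0),(386,0)],[26,26],T))
g=cv2.cvtColor(im,cv2.COLOR_BGR2GRAY)
for r in (165,180,195): print(r,[(c,int(g[r,c])) for c in range(322,346)])
print([(r,int(g[r,333])) for r in range(195,210)])
print('finend',at(f,[(326,203),(340,202.5)],[85,85],T))
E
```

```text
rim [[ 577.9 -358.4   26. ]
 [ 604.8 -261.2   26. ]] far rim [[ 439.7 -318.5   26. ]
 [ 464.  -225.    26. ]]
165 [(322, 91), (323, 93), (324, 87), (325, 58), (326, 40), (327, 47), (328, 50), (329, 51), (330, 50), (331, 50), (332, 50), (333, 51), (334, 50), (335, 49), (336, 51), (337, 50), (338, 50), (339, 48), (340, 39), (341, 110), (342, 131), (343, 124), (344, 123), (345, 123)]
180 [(322, 89), (323, 91), (324, 74), (325, 47), (326, 41), (327, 48), (328, 49), (329, 48), (330, 49), (331, 47), (332, 48), (333, 48), (334, 48), (335, 48), (336, 48), (337, 50), (338, 47), (339, 43), (340, 79), (341, 117), (342, 123), (343, 121), (344, 123), (345, 124)]
195 [(322, 138), (323, 139), (324, 145), (325, 92), (326, 34), (327, 46), (328, 47), (329, 48), (330, 48), (331, 47), (332, 48), (333, 47), (334, 48), (335, 49), (336, 47), (337, 49), (338, 43), (339, 47), (340, 120), (341, 141), (342, 140), (343, 140), (344, 138), (345, 135)]
[(195, 47), (196, 47), (197, 47), (198, 48), (199, 47), (200, 48), (201, 47), (202, 36), (203, 96), (204, 138), (205, 140), (206, 138), (207, 137), (208, 138), (209, 139)]
finend [[ 630.6 -328.    85. ]
 [ 633.6 -314.7   85. ]]
```

```bash

python3 -m crank '[{"dx":0,"dy":0.4,"dz":0.5,"ax":0,"ay":0,"az":0.2},{"dx":0,"dy":0,"dz":1,"ax":0,"ay":0,"az":0},{"dx":0,"dy":0,"dz":1,"ax":0,"ay":0,"az":0},{"dx":0,"dy":0,"dz":1,"ax":0,"ay":0,"az":0},{"dx":0,"dy":0,"dz":1,"ax":0,"ay":0,"az":0},{"dx":0,"dy":0,"dz":1,"ax":0,"ay":0,"az":0},{"dx":0,"dy":0,"dz":0.7,"ax":0,"ay":0,"az":0},{"dx":0,"dy":0,"dz":0.3,"ax":0,"ay":0,"az":0}]'
python3 -m crank '[{"dx":0,"dy":0,"dz":0,"ax":0,"ay":0,"az":0},{"dx":0,"dy":0,"dz":0,"ax":0,"ay":0,"az":0},{"dx":0,"dy":0,"dz":0,"ax":0,"ay":0,"az":0},{"dx":0,"dy":0,"dz":0,"ax":0,"ay":0,"az":0},{"dx":0,"dy":0,"dz":0,"ax":0,"ay":0,"az":0},{"dx":0,"dy":0,"dz":0,"ax":0,"ay":0,"az":0},{"dx":0,"dy":0,"dz":0,"ax":0,"ay":0,"az":0},{"dx":0,"dy":0,"dz":0,"ax":0,"ay":0,"az":0}]' 1
python3 -m crank '[{"dx":0,"dy":0,"dz":-0.2,"ax":0,"ay":0,"az":0},{"dx":0,"dy":0,"dz":-0.4,"ax":0,"ay":0,"az":0},{"dx":0,"dy":0,"dz":-0.6,"ax":0,"ay":0,"az":0},{"dx":0,"dy":0,"dz":-0.6,"ax":0,"ay":0,"az":0},{"dx":0,"dy":0,"dz":-0.4,"ax":0,"ay":0,"az":0},{"dx":0,"dy":0,"dz":-0.2,"ax":0,"ay":0,"az":0},{"dx":0,"dy":0,"dz":0,"ax":0,"ay":0,"az":0}]'
python3 - <<'E'
from h import *
f,T=wrist();cv2.imwrite('pics/w3.png',f['img'][:,:,::-1]);s=read_state();print(s['joint_pos'].round(2), s['tool_pos'],s['wrist_torque'])
g=grab_frame('scene');a=g['img'][150:290,160:300,::-1];b=cv2.resize(a,None,fx=2.86,fy=2.86)
cv2.imwrite('pics/lift.png',np.hstack([cv2.resize(f['img'][:,:,::-1],(390,400)),b]))
E
```

```text
time: 5.55
tool_pos: [611.8, -314.8, 30.6]
ee_rot: [-0.427, -3.11, -0.002]
contact_force: [-0.7, 0.4, 0.2]
opening: 1.003
gripper_force: 0.0
time: 6.35
tool_pos: [613.5, -316.6, 33.7]
ee_rot: [0.429, 3.111, -0.001]
contact_force: [-0.5, 0.0, 6.2]
opening: 0.147
gripper_force: 61.2
time: 7.05
tool_pos: [613.5, -316.6, 94.0]
ee_rot: [0.428, 3.11, -0.002]
contact_force: [0.5, -0.4, -3.7]
opening: 0.147
gripper_force: 60.0
[-0.64  0.43  1.52 -0.    1.19 -1.94] [ 612.94381081 -316.21804804   92.92385718] [-0.02844922 -0.34856974 -0.00190713]
```

View pics/lift.png

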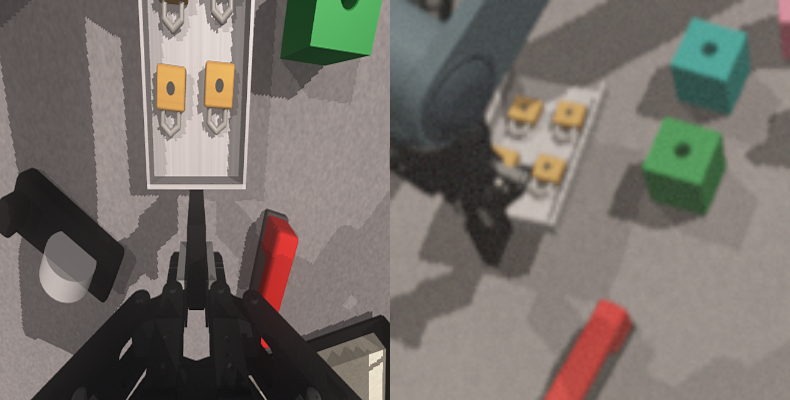

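The tray is lifted: all four padlocks are still in it and the load reads about 3.7 N. Next I raise it and carry it to the box.

```bash

python3 -m crank '[{"dx":0,"dy":0,"dz":-0.4,"ax":0,"ay":0,"az":0},{"dx":0,"dy":0,"dz":-0.8,"ax":0,"ay":0,"az":0},{"dx":0,"dy":0,"dz":-0.8,"ax":0,"ay":0,"az":0},{"dx":0,"dy":0,"dz":-0.8,"ax":0,"ay":0,"az":0},{"dx":0,"dy":0,"dz":-0.8,"ax":0,"ay":0,"az":0},{"dx":0,"dy":0,"dz":-0.4,"ax":0,"ay":0,"az":0},{"dx":0,"dy":0.3,"dz":0,"ax":0,"ay":0,"az":0},{"dx":0,"dy":0.5,"dz":0,"ax":0,"ay":0,"az":0}]' | sed -n 2p
python3 -m crank '[{"dx":0.1,"dy":0.7,"dz":0,"ax":0,"ay":0,"az":0},{"dx":0.1,"dy":0.8,"dz":0,"ax":0,"ay":0,"az":0},{"dx":0.1,"dy":0.8,"dz":0,"ax":0,"ay":0,"az":0},{"dx":0.1,"dy":0.8,"dz":0,"ax":0,"ay":0,"az":0},{"dx":0.1,"dy":0.8,"dz":0,"ax":0,"ay":0,"az":0},{"dx":0.1,"dy":0.8,"dz":0,"ax":0,"ay":0,"az":0},{"dx":0.1,"dy":0.8,"dz":0,"ax":0,"ay":0,"az":0},{"dx":0.1,"dy":0.8,"dz":0,"ax":0,"ay":0,"az":0}]' | sed -n 2p
python3 -m crank '[{"dx":0.1,"dy":0.8,"dz":0,"ax":0,"ay":0,"az":0},{"dx":0.1,"dy":0.8,"dz":0,"ax":0,"ay":0,"az":0},{"dx":0.1,"dy":0.8,"dz":0,"ax":0,"ay":0,"az":0},{"dx":0.1,"dy":0.8,"dz":0,"ax":0,"ay":0,"az":0},{"dx":0.1,"dy":0.8,"dz":0,"ax":0,"ay":0,"az":0},{"dx":0.1,"dy":0.8,"dz":0,"ax":0,"ay":0,"az":0},{"dx":0.1,"dy":0.8,"dz":0,"ax":0,"ay":0,"az":0},{"dx":0.1,"dy":0.8,"dz":0,"ax":0,"ay":0,"az":0}]' | sed -n 2p
python3 -m crank '[{"dx":0.1,"dy":0.8,"dz":0,"ax":0,"ay":0,"az":0},{"dx":0.1,"dy":0.8,"dz":0,"ax":0,"ay":0,"az":0},{"dx":0.1,"dy":0.8,"dz":0,"ax":0,"ay":0,"az":0},{"dx":0.1,"dy":0.8,"dz":0,"ax":0,"ay":0,"az":0},{"dx":0.1,"dy":0.8,"dz":0,"ax":0,"ay":0,"az":0},{"dx":0.1,"dy":0.7,"dz":0,"ax":0,"ay":0,"az":0},{"dx":0.1,"dy":0.5,"dz":0,"ax":0,"ay":0,"az":0},{"dx":0.1,"dy":0.3,"dz":0,"ax":0,"ay":0,"az":0}]' | sed -n 2p
python3 - <<'E'
from h import *
s=read_state();print(s['joint_pos'].round(2), s['tool_pos'],s['ee_rot'],s['contact_force'],s['opening'])
f=grab_frame('scene');g=grab_frame('top')
a=f['img'][120:320,330:530,::-1];b=g['img'][100:300,120:320,::-1]
cv2.imwrite('pics/atbox.png',cv2.resize(np.hstack([a,b]),None,fx=2,fy=2,interpolation=cv2.INTER_CUBIC))
for c,F in(('scene',f),('top',g)):
    r=recognise(c,'mug');print(c,r, at(F,[((r[0]['rect'][0]+r[0]['rect'][2])/2,(r[0]['rect'][1]+r[0]['rect'][3])/2)],[48]) if r else '')
E
```

```text
tool_pos: [617.9, -296.4, 191.6]
tool_pos: [641.8, -138.2, 192.7]
tool_pos: [665.6, 21.2, 192.6]
tool_pos: [683.5, 158.7, 192.4]
[ 0.07  0.37  1.41 -0.    1.36 -1.23] [683.52172029 158.67938381 192.44674095] [-4.27359013e-01 -3.11221427e+00  2.47382364e-04] [ 0.57421126  0.15808505 -5.08160668] 0.141029788661324
scene [{'rect': [371.3, 256.5, 406.7, 297.0], 'score': 0.96}, {'rect': [212.3, 255.5, 246.6, 304.1], 'score': 0.61}] [[749.72584336 185.94931397  48.        ]]
top []
```

View pics/atbox.png

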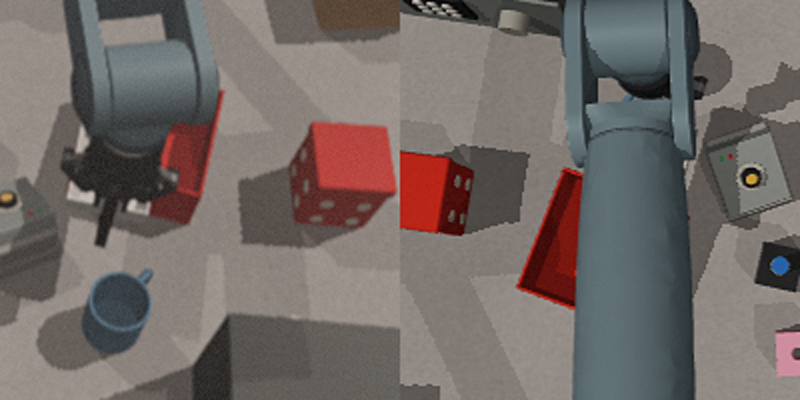

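```bash

python3 -m crank '[{"dx":0,"dy":0.4,"dz":0.1,"ax":0,"ay":0,"az":0},{"dx":0.1,"dy":0.6,"dz":0.2,"ax":0,"ay":0,"az":0},{"dx":0.1,"dy":0.4,"dz":0.3,"ax":0,"ay":0,"az":0},{"dx":0,"dy":0.2,"dz":0.4,"ax":0,"ay":0,"az":0},{"dx":0,"dy":0,"dz":0.3,"ax":0,"ay":0,"az":0},{"dx":0,"dy":0,"dz":0.2,"ax":0,"ay":0,"az":0},{"dx":0,"dy":0,"dz":0,"ax":0,"ay":0,"az":0}]'
python3 -m crank '[{"dx":0.07,"dy":0,"dz":-0.38,"ax":0,"ay":-0.5,"az":0},{"dx":0.11,"dy":0,"dz":-0.6,"ax":0,"ay":-0.8,"az":0},{"dx":0.11,"dy":0,"dz":-0.6,"ax":0,"ay":-0.8,"az":0},{"dx":0.09,"dy":0,"dz":-0.5,"ax":0,"ay":-0.65,"az":0},{"dx":0.04,"dy":0,"dz":-0.2,"ax":0,"ay":-0.25,"az":0}]' 
python3 - <<'E'
from h import *
s=read_state();print(s['joint_pos'].round(2), s['tool_pos'],R.from_rotvec(s['ee_rot']).as_matrix().round(2),s['contact_force'],s['opening'])
f,T=wrist();f2=grab_frame('scene')
cv2.imwrite('pics/tilt1.png',np.hstack([cv2.resize(f['img'][:,:,::-1],(480,300)),cv2.resize(f2['img'][120:270,320:470,::-1],(300,300))]))
E
```

```text
time: 11.25
tool_pos: [688.8, 196.8, 153.4]
ee_rot: [-0.429, -3.11, 0.001]
contact_force: [-1.0, -0.8, -4.2]
opening: 0.15
gripper_force: 60.1
time: 11.75
tool_pos: [672.2, 202.3, 212.1]
ee_rot: [0.386, 2.801, -0.06]
contact_force: [-0.1, 0.5, -4.7]
opening: 0.146
gripper_force: 60.1
[ 0.19  0.19  1.62 -0.16  1.05 -1.05] [672.18660288 202.27656677 212.10183588] [[-0.91  0.27  0.3 ]
 [ 0.26  0.96 -0.08]
 [-0.31  0.   -0.95]] [-0.10289125  0.54269592 -4.69573742] 0.146463507651435
```

View pics/tilt1.png

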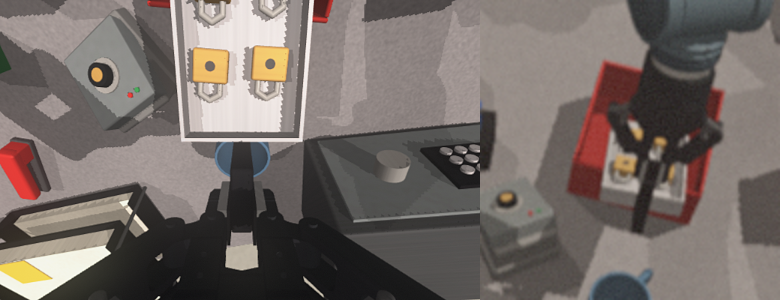

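The tilt is 18° in the right direction. The padlocks have not moved and the lip is over the box, so I keep tipping.

```bash

python3 -m crank '[{"dx":0.14,"dy":0,"dz":-0.76,"ax":0,"ay":-1,"az":0},{"dx":0.14,"dy":0,"dz":-0.76,"ax":0,"ay":-1,"az":0},{"dx":0.14,"dy":0,"dz":-0.76,"ax":0,"ay":-1,"az":0},{"dx":0.14,"dy":0,"dz":-0.76,"ax":0,"ay":-1,"az":0},{"dx":0.14,"dy":0,"dz":-0.76,"ax":0,"ay":-1,"az":0},{"dx":0.14,"dy":0,"dz":-0.76,"ax":0,"ay":-1,"az":0},{"dx":0,"dy":0,"dz":0,"ax":0,"ay":0,"az":0},{"dx":0,"dy":0,"dz":0,"ax":0,"ay":0,"az":0}]' 
python3 -m crank '[{"dx":0,"dy":0,"dz":0,"ax":0,"ay":0,"az":0},{"dx":0,"dy":0,"dz":0,"ax":0,"ay":0,"az":0},{"dx":0,"dy":0,"dz":0,"ax":0,"ay":0,"az":0}]' 
python3 - <<'E'
from h import *
s=read_state();print(s['joint_pos'].round(2), s['tool_pos'],R.from_rotvec(s['ee_rot']).as_matrix().round(2),s['contact_force'],s['opening'])
f,T=wrist();f2=grab_frame('scene')
cv2.imwrite('pics/tilt2.png',np.hstack([cv2.resize(f['img'][:,:,::-1],(480,300)),cv2.resize(f2['img'][120:270,320:470,::-1],(300,300))]))
E
```

```text
time: 12.65
tool_pos: [597.5, 223.0, 292.7]
ee_rot: [0.302, 2.184, -0.154]
contact_force: [0.5, 0.9, -2.2]
opening: 0.149
gripper_force: 60.4
time: 12.95
tool_pos: [598.2, 222.6, 293.3]
ee_rot: [0.302, 2.183, -0.154]
contact_force: [-0.7, 0.9, -2.5]
opening: 0.143
gripper_force: 60.4
[ 0.41 -0.17  2.03 -0.92  0.7  -0.33] [598.18294243 222.63995293 293.33580598] [[-0.57  0.27  0.78]
 [ 0.16  0.96 -0.22]
 [-0.81  0.   -0.59]] [-0.70439178  0.92897811 -2.48274658] 0.14343793115329018
```

View pics/tilt2.png

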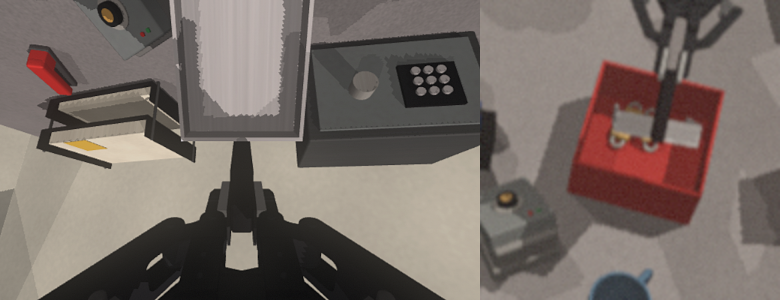

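The load fell from 4.7 N to about 2.3 N and the upper part of the tray is empty. I'll level it and check that all four are in the box.

```bash

python3 -m crank '[{"dx":-0.14,"dy":0,"dz":0.7,"ax":0,"ay":1,"az":0},{"dx":-0.14,"dy":0,"dz":0.7,"ax":0,"ay":1,"az":0},{"dx":-0.14,"dy":0,"dz":0.7,"ax":0,"ay":1,"az":0},{"dx":-0.14,"dy":0,"dz":0.7,"ax":0,"ay":1,"az":0},{"dx":-0.14,"dy":0,"dz":0.6,"ax":0,"ay":1,"az":0},{"dx":-0.14,"dy":0,"dz":0.6,"ax":0,"ay":1,"az":0},{"dx":-0.14,"dy":0,"dz":0.5,"ax":0,"ay":1,"az":0},{"dx":0,"dy":0,"dz":0,"ax":0,"ay":1,"az":0}]' 
python3 -m crank '[{"dx":0,"dy":-0.4,"dz":0,"ax":0,"ay":0.95,"az":0},{"dx":0,"dy":-0.8,"dz":0,"ax":0,"ay":0,"az":0},{"dx":0,"dy":-1,"dz":0,"ax":0,"ay":0,"az":0},{"dx":0,"dy":-1,"dz":0,"ax":0,"ay":0,"az":0},{"dx":0,"dy":-1,"dz":0,"ax":0,"ay":0,"az":0},{"dx":0,"dy":-1,"dz":0,"ax":0,"ay":0,"az":0},{"dx":0,"dy":-1,"dz":0,"ax":0,"ay":0,"az":0},{"dx":0,"dy":-1,"dz":0,"ax":0,"ay":0,"az":0}]' 
python3 - <<'E'
from h import *
s=read_state();print(s['joint_pos'].round(2), s['tool_pos'],R.from_rotvec(s['ee_rot']).as_matrix().round(2),s['contact_force'],s['opening'])
f,T=wrist();f2=grab_frame('scene')
cv2.imwrite('pics/after.png',np.hstack([cv2.resize(f['img'][:,:,::-1],(480,300)),cv2.resize(f2['img'][130:255,340:465,::-1],(300,300),interpolation=cv2.INTER_CUBIC)]))
print(recognise('scene','padlock0'))
E
```

```text
time: 13.85
tool_pos: [680.4, 198.9, 217.4]
ee_rot: [0.416, 3.015, -0.023]
contact_force: [0.1, -0.5, -3.6]
opening: 0.142
gripper_force: 60.2
time: 14.65
tool_pos: [630.5, 24.9, 219.5]
ee_rot: [0.427, 3.105, -0.004]
contact_force: [-0.0, 0.9, -2.7]
opening: 0.146
gripper_force: 60.3
[-0.14  0.18  1.59 -0.    1.37 -1.44] [630.4878788   24.94954279 219.46678213] [[-0.96  0.27  0.01]
 [ 0.27  0.96 -0.  ]
 [-0.01 -0.   -1.  ]] [-0.00849429  0.8675221  -2.71905023] 0.1460577103452146
[{'rect': [329.8, 214.8, 338.4, 226.6], 'score': 0.66}, {'rect': [392.0, 170.0, 404.0, 184.0], 'score': 0.51}, {'rect': [401.6, 173.9, 408.3, 181.6], 'score': 0.47}]
```

View pics/after.png

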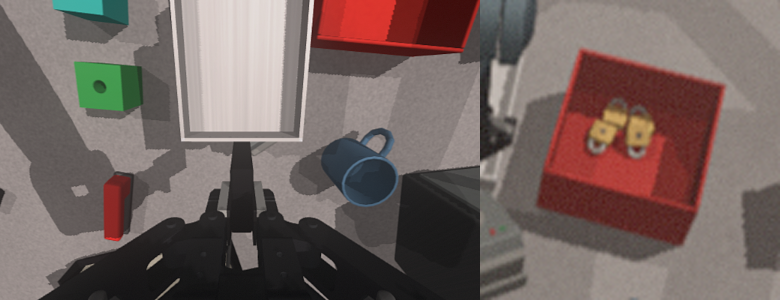

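The tray is empty and two overlapping pairs of padlocks lie in the box at panel (620,130). I return the tray to its old place.

```bash

python3 -m crank '[{"dx":-0.2,"dy":-1,"dz":0,"ax":0,"ay":0.1,"az":0},{"dx":-0.2,"dy":-1,"dz":0,"ax":0,"ay":0,"az":0},{"dx":-0.2,"dy":-1,"dz":0,"ax":0,"ay":0,"az":0},{"dx":-0.2,"dy":-1,"dz":0,"ax":0,"ay":0,"az":0},{"dx":-0.2,"dy":-1,"dz":0,"ax":0,"ay":0,"az":0},{"dx":-0.2,"dy":-1,"dz":0,"ax":0,"ay":0,"az":0},{"dx":-0.2,"dy":-1,"dz":0,"ax":0,"ay":0,"az":0},{"dx":-0.2,"dy":-1,"dz":0,"ax":0,"ay":0,"az":0}]' |sed -n 2p
python3 -m crank '[{"dx":-0.2,"dy":-1,"dz":0,"ax":0,"ay":0,"az":0},{"dx":-0.2,"dy":-1,"dz":0.2,"ax":0,"ay":0,"az":0},{"dx":-0.2,"dy":-1,"dz":0.4,"ax":0,"ay":0,"az":0},{"dx":-0.2,"dy":-0.6,"dz":0.6,"ax":0,"ay":0,"az":0},{"dx":-0.2,"dy":-0.3,"dz":0.8,"ax":0,"ay":0,"az":0},{"dx":0,"dy":0,"dz":1,"ax":0,"ay":0,"az":0},{"dx":0,"dy":0,"dz":1,"ax":0,"ay":0,"az":0},{"dx":0,"dy":0,"dz":0.4,"ax":0,"ay":0,"az":0}]' 
python3 - <<'E'
from h import *
s=read_state();print(s['tool_pos'],R.from_rotvec(s['ee_rot']).as_matrix().round(3),s['contact_force'],s['wrist_torque'])
E
```

```text
tool_pos: [615.9, -177.1, 219.2]
time: 16.4
tool_pos: [611.3, -275.3, 104.9]
ee_rot: [-0.426, -3.102, -0.005]
contact_force: [-0.2, 0.9, -3.1]
opening: 0.144
gripper_force: 60.2
[ 611.34507588 -275.3496737   104.87920349] [[-0.963  0.27  -0.01 ]
 [ 0.27   0.963  0.005]
 [ 0.011  0.002 -1.   ]] [-0.17136087  0.92155153 -3.11408236] [-0.03922973 -0.15779591  0.00245517]
```

```bash

python3 -m crank '[{"dx":-0.1,"dy":-0.5,"dz":0.3,"ax":0,"ay":-0.1,"az":0},{"dx":-0.1,"dy":-0.7,"dz":0.6,"ax":0,"ay":0,"az":0},{"dx":0,"dy":-0.3,"dz":0.6,"ax":0,"ay":0,"az":0},{"dx":0,"dy":0,"dz":0.5,"ax":0,"ay":0,"az":0},{"dx":0,"dy":0,"dz":0.3,"ax":0,"ay":0,"az":0},{"dx":0,"dy":0,"dz":0.2,"ax":0,"ay":0,"az":0},{"dx":0,"dy":0,"dz":0.12,"ax":0,"ay":0,"az":0},{"dx":0,"dy":0,"dz":0,"ax":0,"ay":0,"az":0}]' 
python3 - <<'E'
from h import *
s=read_state();print(R.from_rotvec(s['ee_rot']).as_matrix().round(3),s['contact_force'],s['wrist_torque'])
E
```

```text
time: 17.2
tool_pos: [608.1, -314.4, 43.4]
ee_rot: [0.427, 3.107, -0.001]
contact_force: [-0.7, 0.8, -2.6]
opening: 0.149
gripper_force: 60.2
[[-0.963  0.27   0.005]
 [ 0.27   0.963 -0.001]
 [-0.005  0.    -1.   ]] [-0.70231911  0.77160137 -2.61082082] [-0.04068791 -0.20387108  0.03960247]
```

```bash
Z='"ax":0,"ay":0,"az":0';
python3 -m crank '[{"dx":0,"dy":0,"dz":0.2,"ax":0,"ay":0,"az":0},{"dx":0,"dy":0,"dz":0.1,"ax":0,"ay":0,"az":0},{"dx":0,"dy":0,"dz":0.06,"ax":0,"ay":0,"az":0},{"dx":0,"dy":0,"dz":0.04,"ax":0,"ay":0,"az":0},{"dx":0,"dy":0,"dz":0,"ax":0,"ay":0,"az":0}]'
python3 - <<'E'
from h import *
s=read_state();print(s['contact_force'],s['wrist_torque'])
E
```

```text
time: 17.7
tool_pos: [608.2, -314.9, 33.8]
ee_rot: [0.428, 3.107, -0.001]
contact_force: [0.7, 0.2, -1.5]
opening: 0.146
gripper_force: 60.5
[ 0.67938615  0.15044064 -1.49059588] [ 0.05617848  0.09682007 -0.06186364]
```

```bash

python3 -m crank '[{"dx":0,"dy":0,"dz":0.04,"ax":0,"ay":0,"az":0},{"dx":0,"dy":0,"dz":0,"ax":0,"ay":0,"az":0}]'
python3 -m crank '[{"dx":0,"dy":0,"dz":0,"ax":0,"ay":0,"az":0},{"dx":0,"dy":0,"dz":0,"ax":0,"ay":0,"az":0},{"dx":0,"dy":0,"dz":0,"ax":0,"ay":0,"az":0},{"dx":0,"dy":0,"dz":0,"ax":0,"ay":0,"az":0},{"dx":0,"dy":0,"dz":0,"ax":0,"ay":0,"az":0},{"dx":0,"dy":0,"dz":0,"ax":0,"ay":0,"az":0}]' 0
python3 -m crank '[{"dx":0,"dy":0,"dz":-0.6,"ax":0,"ay":0,"az":0},{"dx":0,"dy":0,"dz":-1,"ax":0,"ay":0,"az":0},{"dx":0,"dy":0,"dz":-1,"ax":0,"ay":0,"az":0},{"dx":0,"dy":0,"dz":-1,"ax":0,"ay":0,"az":0},{"dx":0,"dy":0,"dz":-1,"ax":0,"ay":0,"az":0},{"dx":0,"dy":0,"dz":-1,"ax":0,"ay":0,"az":0},{"dx":0,"dy":0,"dz":-1,"ax":0,"ay":0,"az":0},{"dx":0,"dy":0,"dz":0,"ax":0,"ay":0,"az":0}]'
python3 - <<'E'
from h import *
np.set_printoptions(suppress=True,precision=1)
f,T=wrist();cv2.imwrite('pics/w4.png',f['img'][:,:,::-1])
g=grab_frame('top');print(recognise('top','tray'),recognise('wrist','tray'))
# measure tray rim by bright mask in the wrist image
hsv=cv2.cvtColor(f['img'],cv2.COLOR_RGB2HSV)
m=((hsv[:,:,2]>185)&(hsv[:,:,1]<30)).astype(np.uint8);m[230:]=0
n,l,st,c=cv2.connectedComponentsWithStats(m);print(st[np.argsort(-st[:,4])[:4]])
E
```

```text
time: 17.9
tool_pos: [608.3, -315.0, 33.7]
ee_rot: [0.428, 3.107, -0.001]
contact_force: [-2.0, 1.0, 6.1]
opening: 0.144
gripper_force: 61.2
time: 18.5
tool_pos: [608.0, -314.8, 32.5]
ee_rot: [0.428, 3.107, -0.001]
contact_force: [0.2, -0.1, -0.4]
opening: 0.999
gripper_force: 0.0
time: 19.3
tool_pos: [609.5, -316.2, 204.1]
ee_rot: [0.427, 3.098, -0.009]
contact_force: [-0.4, -0.4, 1.1]
opening: 0.997
gripper_force: 0.0
[{'rect': [386.7, 178.2, 422.6, 240.1], 'score': 0.71}, {'rect': [448.7, 256.2, 482.6, 308.7], 'score': 0.26}] [{'rect': [272.2, 0.0, 375.7, 196.2], 'score': 0.81}]
[[     0      0    640    400 246893]
 [   291      0     67    137   8352]
 [   274      0    101    142    745]
 [   286      7      3      2      3]]
```

View pics/w4.png

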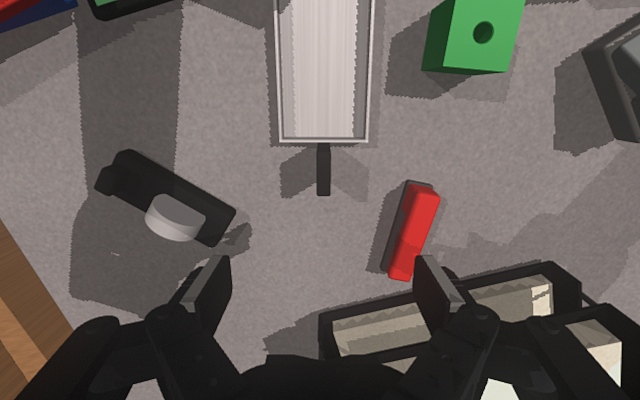

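The tray stands flat, empty and released, with the handle at (323,170), the stapler untouched. That was the tenth and last picture, so from here I work by numbers only. Next I move above the key.

```bash

python3 -m crank '[{"dx":0.75,"dy":0.92,"dz":0,"ax":0,"ay":0,"az":0},{"dx":0.75,"dy":0.92,"dz":0,"ax":0,"ay":0,"az":0},{"dx":0.75,"dy":0.92,"dz":0,"ax":0,"ay":0,"az":0},{"dx":0.75,"dy":0.92,"dz":0,"ax":0,"ay":0,"az":0},{"dx":0.75,"dy":0.92,"dz":0,"ax":0,"ay":0,"az":0},{"dx":0.75,"dy":0.92,"dz":0,"ax":0,"ay":0,"az":0},{"dx":0.75,"dy":0.92,"dz":0,"ax":0,"ay":0,"az":0},{"dx":0.75,"dy":0.92,"dz":0,"ax":0,"ay":0,"az":0}]' |sed -n 2p
python3 -m crank '[{"dx":0.75,"dy":0.92,"dz":0,"ax":0,"ay":0,"az":0},{"dx":0.75,"dy":0.92,"dz":0,"ax":0,"ay":0,"az":0},{"dx":0.75,"dy":0.92,"dz":0,"ax":0,"ay":0,"az":-0.8},{"dx":0,"dy":0,"dz":0,"ax":0,"ay":0,"az":-1},{"dx":0,"dy":0,"dz":0,"ax":0,"ay":0,"az":-1},{"dx":0,"dy":0,"dz":0,"ax":0,"ay":0,"az":-1},{"dx":0,"dy":0,"dz":0,"ax":0,"ay":0,"az":-1},{"dx":0,"dy":0,"dz":0,"ax":0,"ay":0,"az":-1}]' |sed -n 2p
python3 -m crank '[{"dx":0,"dy":0,"dz":0,"ax":0,"ay":0,"az":0},{"dx":0,"dy":0,"dz":0,"ax":0,"ay":0,"az":0}]'
python3 - <<'E'
from h import *
np.set_printoptions(suppress=True,precision=1)
s=read_state();f,T=wrist();cv2.imwrite('pics/w5.png',f['img'][:,:,::-1]);np.save('w5T.npy',T)
print(s['joint_pos'].round(2),R.from_rotvec(s['ee_rot']).as_matrix().round(3).tolist())
print(recognise('wrist','key_stand'),recognise('wrist','touch_key'),recognise('wrist','spot'),recognise('wrist','reader'))
print('expected key top px',proj(f,[(466,10.5,128),(466,10.5,70),(591.5,51,83)],T))
hsv=cv2.cvtColor(f['img'],cv2.COLOR_RGB2HSV)
m=cv2.inRange(hsv,(105,120,40),(125,255,255));n,l,st,c=cv2.connectedComponentsWithStats(m)
for i in np.argsort(-st[1:,4])[:4]+1: print('blue',st[i],c[i])
m=cv2.inRange(hsv,(12,100,80),(30,255,255));n,l,st,c=cv2.connectedComponentsWithStats(m)
for i in np.argsort(-st[1:,4])[:4]+1: print('brass',st[i],c[i])
E
```

```text
tool_pos: [511.0, -95.5, 195.0]
tool_pos: [476.1, -14.9, 194.9]
time: 21.3
tool_pos: [476.5, -15.1, 195.5]
ee_rot: [-0.518, 3.096, -0.002]
contact_force: [0.5, 0.1, 0.1]
opening: 1.0
gripper_force: 0.0
[-0.3 -0.2  2.  -0.   1.3 -2.2] [[-0.946, -0.325, 0.003], [-0.325, 0.946, -0.001], [-0.003, -0.002, -1.0]]
[{'rect': [144.9, 129.2, 247.0, 220.2], 'score': 0.87}, {'rect': [189.5, 20.0, 291.8, 118.3], 'score': 0.77}, {'rect': [307.7, 130.4, 390.4, 212.0], 'score': 0.76}, {'rect': [325.5, 2.3, 411.8, 89.6], 'score': 0.76}] [{'rect': [337.8, 166.1, 367.5, 210.8], 'score': 0.81}] [{'rect': [327.7, 285.1, 359.9, 313.1], 'score': 0.69}] [{'rect': [302.6, 230.7, 385.0, 350.1], 'score': 0.79}, {'rect': [526.0, 211.7, 532.3, 220.5], 'score': 0.31}]
expected key top px [[356.2 194.8]
 [350.3 177.1]
 [345.5 297.7]]
blue [340 181  30  29 664] [354.4 195.4]
blue [338 167  26  21 253] [348.3 174.6]
brass [ 532  194   46   52 1319] [553.8 222.4]
brass [337 289  15  16 197] [344.1 296.3]
brass [518 212  20  17 107] [528.  219.9]
brass [339 179  28  19  59] [350.1 183.8]
```

```bash
python3 - <<'E'
from h import *
np.set_printoptions(suppress=True,precision=1)
f=grab_frame('wrist');T=np.load('w5T.npy')
k=at(f,[(354.6,195.0)],[128],T)[0];s=at(f,[(344.1,296.3)],[83],T)[0];print(k,s)
st=read_state();M=tool(st)[:3,:3];print(M.T@(k-st['tool_pos'])/25, st['tool_pos'])
E
```

```text
[466.6   9.3 128. ] [590.4  48.9  83. ]
[0.1 1.1 2.7] [477.  -15.2 196.4]
```

```bash

python3 -m crank '[{"dx":0.07,"dy":0.6,"dz":0,"ax":0,"ay":0,"az":0},{"dx":0,"dy":0.48,"dz":0.4,"ax":0,"ay":0,"az":0},{"dx":0,"dy":0,"dz":1,"ax":0,"ay":0,"az":0},{"dx":0,"dy":0,"dz":1,"ax":0,"ay":0,"az":0},{"dx":0,"dy":0,"dz":1,"ax":0,"ay":0,"az":0},{"dx":0,"dy":0,"dz":0.8,"ax":0,"ay":0,"az":0},{"dx":0,"dy":0,"dz":0.4,"ax":0,"ay":0,"az":0},{"dx":0,"dy":0,"dz":0,"ax":0,"ay":0,"az":0}]'
python3 -m crank '[{"dx":0,"dy":0,"dz":0,"ax":0,"ay":0,"az":0},{"dx":0,"dy":0,"dz":0,"ax":0,"ay":0,"az":0},{"dx":0,"dy":0,"dz":0,"ax":0,"ay":0,"az":0},{"dx":0,"dy":0,"dz":0,"ax":0,"ay":0,"az":0},{"dx":0,"dy":0,"dz":0,"ax":0,"ay":0,"az":0},{"dx":0,"dy":0,"dz":0,"ax":0,"ay":0,"az":0},{"dx":0,"dy":0,"dz":0,"ax":0,"ay":0,"az":0}]' 1
python3 - <<'E'
from h import *
s=read_state();print(s['contact_force'],s['wrist_torque'],R.from_rotvec(s['ee_rot']).as_matrix().round(3).tolist())
E
```

```text
time: 22.4
tool_pos: [465.5, 10.5, 79.6]
ee_rot: [-0.522, 3.096, -0.001]
contact_force: [0.3, -0.0, -0.3]
opening: 1.002
gripper_force: 0.0
time: 23.1
tool_pos: [467.8, 9.4, 82.2]
ee_rot: [-0.52, 3.092, -0.004]
contact_force: [-0.9, 0.4, 5.4]
opening: 0.245
gripper_force: 58.7
[-0.87715511  0.42048891  5.44423062] [ 0.1109866   0.11597114 -0.01360397] [[-0.945, -0.327, 0.006], [-0.327, 0.945, -0.002], [-0.006, -0.004, -1.0]]
```

```bash

python3 -m crank '[{"dx":0,"dy":0,"dz":-0.3,"ax":0,"ay":0,"az":0},{"dx":0,"dy":0,"dz":-0.6,"ax":0,"ay":0,"az":0},{"dx":0,"dy":0,"dz":-0.8,"ax":0,"ay":0,"az":0},{"dx":0,"dy":0,"dz":-0.8,"ax":0,"ay":0,"az":0},{"dx":0,"dy":0,"dz":-0.8,"ax":0,"ay":0,"az":0},{"dx":0,"dy":0,"dz":-0.8,"ax":0,"ay":0,"az":0},{"dx":0,"dy":0,"dz":-0.6,"ax":0,"ay":0,"az":0},{"dx":0,"dy":0,"dz":0,"ax":0,"ay":0,"az":0}]'
python3 -m crank '[{"dx":0,"dy":0,"dz":0,"ax":0,"ay":-0.5,"az":0},{"dx":0,"dy":0,"dz":0,"ax":0,"ay":-1,"az":0},{"dx":0,"dy":0,"dz":0,"ax":0,"ay":-1,"az":0},{"dx":0,"dy":0,"dz":0,"ax":0,"ay":-1,"az":0},{"dx":0,"dy":0,"dz":0,"ax":0,"ay":-1,"az":0},{"dx":0,"dy":0,"dz":0,"ax":0,"ay":-0.5,"az":0},{"dx":0,"dy":0,"dz":0,"ax":0,"ay":0,"az":0}]'
python3 - <<'E'
from h import *
np.set_printoptions(suppress=True,precision=3)
s=read_state();M=tool(s)[:3,:3];print(s['joint_pos'],s['contact_force'],M.tolist())
f,T=wrist();cv2.imwrite('pics/w6.png',f['img'][:,:,::-1])
ps=np.radians(19.3);n=np.array([-.5*np.cos(ps),-.5*np.sin(ps),.866]);S=np.array([591,50,83.])
print('to pre',M.T@(S+94*n-s['tool_pos'])/25,'zerr deg',np.degrees(M.T@np.cross(M[:,2],-n)))
tip=s['tool_pos']+74*M[:,2];print('tip px',proj(f,[tip,S],T))
print(recognise('wrist','touch_key'),recognise('wrist','spot'))
g=f['img'];hsv=cv2.cvtColor(g,cv2.COLOR_RGB2HSV)
for nme,lo,hi in(('blue',(105,120,40),(125,255,255)),('brass',(12,100,80),(30,255,255))):
    m=cv2.inRange(hsv,lo,hi);q,l,st,c=cv2.connectedComponentsWithStats(m)
    for i in np.argsort(-st[1:,4])[:3]+1: print(nme,st[i],c[i])
E
```

```text
time: 23.9
tool_pos: [467.8, 9.4, 201.1]
ee_rot: [-0.52, 3.089, -0.006]
contact_force: [0.8, -0.1, -0.5]
opening: 0.244
gripper_force: 58.8
time: 24.6
tool_pos: [464.7, 9.6, 196.2]
ee_rot: [-0.433, 2.585, 0.115]
contact_force: [-0.3, 0.5, -0.5]
opening: 0.245
gripper_force: 58.8
[-0.464 -0.599  2.361  0.428  1.037 -2.522] [-0.266  0.468 -0.505] [[-0.8178889214510873, -0.32554994382702074, 0.4744206427231017], [-0.2820865586829914, 0.9455244085255051, 0.1625138956916643], [-0.5014826872165823, -0.0009093716058628659, -0.8651672020282081]]
to pre [-2.324 -0.127  2.819] zerr deg [-0.196  0.098  0.   ]
tip px [[322.329 194.121]
 [319.809 218.077]]
[{'rect': [299.8, 189.1, 341.9, 292.4], 'score': 0.68}] []
blue [ 300  242   44   49 1792] [321.863 266.302]
blue [302 206  41  39 401] [329.753 229.155]
blue [306 210   6  13  17] [308.294 215.059]
brass [ 551  300   89  100 5273] [600.981 353.379]
brass [  0 302  72  24 970] [ 36.621 313.598]
brass [516 129  53  36 802] [542.607 148.309]
```

```bash

python3 -m crank '[{"dx":-0.6,"dy":-0.03,"dz":0,"ax":-0.03,"ay":0,"az":0},{"dx":-0.7,"dy":-0.03,"dz":0.2,"ax":0,"ay":0,"az":0},{"dx":-0.7,"dy":-0.03,"dz":0.6,"ax":0,"ay":0,"az":0},{"dx":-0.32,"dy":-0.03,"dz":0.8,"ax":0,"ay":0,"az":0},{"dx":0,"dy":0,"dz":0.8,"ax":0,"ay":0,"az":0},{"dx":0,"dy":0,"dz":0.4,"ax":0,"ay":0,"az":0},{"dx":0,"dy":0,"dz":0,"ax":0,"ay":0,"az":0},{"dx":0,"dy":0,"dz":0,"ax":0,"ay":0,"az":0}]'
python3 - <<'E'
from h import *
np.set_printoptions(suppress=True,precision=3)
s=read_state();M=tool(s)[:3,:3];print(s['joint_pos'],s['contact_force'],M[:,2])
ps=np.radians(19.3);n=np.array([-.5*np.cos(ps),-.5*np.sin(ps),.866]);S=np.array([591,50,83.])
print('to pre mm',M.T@(S+94*n-s['tool_pos']),'zerr deg',np.degrees(M.T@np.cross(M[:,2],-n)))
tip=s['tool_pos']+74*M[:,2]
for c in('wrist','top','scene'):
    if c=='wrist': f,T=wrist()
    else: f=grab_frame(c);T=f['extrinsics']
    cv2.imwrite(f'pics/p_{c}.png',f['img'][:,:,::-1])
    p=proj(f,[tip,S],T);print(c,'tip,S px',p,[ (r['rect'],r['score']) for r in recognise(c,'spot')[:2]],[(r['rect'],r['score']) for r in recognise(c,'touch_key')[:2]],[(r['rect'],r['score']) for r in recognise(c,'reader')[:1]])
    hsv=cv2.cvtColor(f['img'],cv2.COLOR_RGB2HSV);m=cv2.inRange(hsv,(12,100,60),(30,255,255));q,l,st,cc=cv2.connectedComponentsWithStats(m)
    for i in range(1,q):
        if np.linalg.norm(cc[i]-p[1])<40 and st[i][4]>5: print('  brass',st[i],cc[i])
E
```

```text
time: 25.55
tool_pos: [548.3, 35.0, 167.9]
ee_rot: [-0.437, 2.582, 0.118]
contact_force: [0.9, -0.6, -0.7]
opening: 0.241
gripper_force: 58.8
[-0.31  -0.281  2.204  0.423  0.829 -2.443] [ 0.883 -0.564 -0.691] [ 0.476  0.166 -0.864]
to pre mm [ 3.245 -0.004  2.118] zerr deg [-0.049  0.234 -0.   ]
wrist tip,S px [[322.324 194.121]
 [322.399 183.012]] [([306.1, 168.1, 338.2, 196.6], 0.56)] [([299.7, 191.2, 343.6, 291.0], 0.59)] [([269.7, 94.4, 377.9, 230.3], 0.81)]
  brass [313 174  18  17 250] [321.372 181.908]
top tip,S px [[296.197 190.715]
 [295.388 188.939]] [([386.5, 176.1, 434.8, 249.6], 0.55)] [([294.0, 192.3, 308.3, 212.9], 0.45)] [([274.0, 164.3, 319.2, 211.0], 0.62)]
  brass [293 187   6   5  23] [295.304 188.783]
  brass [298 202   9   4   9] [302. 203.]
scene tip,S px [[332.089 212.895]
 [333.059 218.934]] [([329.0, 216.3, 339.4, 222.3], 0.38), ([402.9, 175.6, 408.7, 183.2], 0.28)] [([322.2, 172.5, 333.6, 210.7], 0.84)] [([312.6, 207.5, 360.9, 262.0], 0.9)]
  brass [330 216   7   5  26] [332.808 218.231]
```

```bash
python3 - <<'E'
from h import *
np.set_printoptions(suppress=True,precision=1)
f=grab_frame('top');g=cv2.imread('pics/top0.png',0)
L=cv2.createLineSegmentDetector().detect(g)[0][:,0]
for l in L:
    a,b=l[:2],l[2:]
    if np.hypot(*(b-a))>12 and 270<(a[0]+b[0])/2<318 and 160<(a[1]+b[1])/2<212:
        P=at(f,[a,b],[60,60]);d=P[1]-P[0];print(l,np.hypot(*d[:2]),'yaw mod 90',np.degrees(np.arctan2(d[1],d[0]))%90)
E
```

```text
[320.9 198.8 287.7 210.5] 100.52073062505373 yaw mod 90 19.367772712573768
[303.3 166.1 273.  176.4] 91.86160281028246 yaw mod 90 18.786936018060942
[273.1 173.2 300.8 163.8] 83.96413294887076 yaw mod 90 18.923886705054684
[314.7 198.4 304.8 167.1] 94.70165125081115 yaw mod 90 17.203843365884406
[284.4 208.3 314.  198.2] 89.04364889088494 yaw mod 90 18.953387759683977
[299.3 161.8 274.5 169.9] 74.92960300975624 yaw mod 90 18.233312087324364
[274.3 193.2 267.7 177. ] 50.206912809603516 yaw mod 90 22.080993630480425
```

```bash
cat >> h.py <<'E'
def rep():
    s=read_state();M=tool(s)[:3,:3];ps=np.radians(19.0);n=np.array([-.5*np.cos(ps),-.5*np.sin(ps),.866]);S=np.array([591,50,83.])
    F=[]
    F.append(s['contact_force'])
    for _ in range(4):
        grab_frame('wrist');F.append(read_state()['contact_force'])
    F=np.array(F);print('off',(M.T@(S-s['tool_pos']-74*M[:,2])).round(2),'zerr',np.degrees(M.T@np.cross(M[:,2],-n)).round(2),'Fn',(F@n).round(2),(F@n).mean().round(2),'F',F.mean(0).round(2))
E
python3 -m crank '[{"dx":0.07,"dy":0,"dz":0.2,"ax":0,"ay":0.04,"az":0},{"dx":0.06,"dy":0,"dz":0.3,"ax":0,"ay":0,"az":0},{"dx":0,"dy":0,"dz":0.1,"ax":0,"ay":0,"az":0},{"dx":0,"dy":0,"dz":0,"ax":0,"ay":0,"az":0},{"dx":0,"dy":0,"dz":0,"ax":0,"ay":0,"az":0}]'
python3 -c 'from h import *;rep()'
```

```text
time: 26.7
tool_pos: [552.6, 36.6, 152.8]
ee_rot: [-0.438, 2.586, 0.117]
contact_force: [0.0, -1.0, -0.4]
opening: 0.241
gripper_force: 58.8
off [-0.39  0.05  6.78] zerr [ 0.11 -0.01 -0.  ] Fn [-0.23 -0.98 -0.36 -0.09 -0.28] -0.39 F [-0.11 -0.1  -0.52]
```

```bash

python3 -m crank '[{"dx":0,"dy":0,"dz":0.1,"ax":0,"ay":0,"az":0},{"dx":0,"dy":0,"dz":0.1,"ax":0,"ay":0,"az":0},{"dx":0,"dy":0,"dz":0,"ax":0,"ay":0,"az":0}]' | sed -n 4p
python3 -c 'from h import *;rep()'
python3 -m crank '[{"dx":0,"dy":0,"dz":0.06,"ax":0,"ay":0,"az":0},{"dx":0,"dy":0,"dz":0.06,"ax":0,"ay":0,"az":0},{"dx":0,"dy":0,"dz":0,"ax":0,"ay":0,"az":0}]' | sed -n 4p
python3 -c 'from h import *;rep()'
```

```text
contact_force: [1.1, -0.3, -0.1]
off [-0.65 -0.07  1.6 ] zerr [ 0.12 -0.03  0.  ] Fn [-0.58  0.18  0.09 -1.15 -0.67] -0.43 F [ 0.26 -0.32 -0.41]
contact_force: [-1.9, -0.3, 0.7]
off [-0.03  0.3  -1.  ] zerr [0.08 0.02 0.  ] Fn [1.57 1.51 1.17 1.48 1.19] 1.38 F [-1.11 -0.64  0.87]
```

```bash

python3 -m crank '[{"dx":0,"dy":0,"dz":0.06,"ax":0,"ay":0,"az":0},{"dx":0,"dy":0,"dz":0.06,"ax":0,"ay":0,"az":0},{"dx":0,"dy":0,"dz":0.06,"ax":0,"ay":0,"az":0},{"dx":0,"dy":0,"dz":0,"ax":0,"ay":0,"az":0},{"dx":0,"dy":0,"dz":0,"ax":0,"ay":0,"az":0}]' | sed -n 4p
python3 -c '
from h import *;rep();rep()
s=read_state();tip=s["tool_pos"]+74*tool(s)[:3,2]
for c in ("wrist","scene"):
    if c=="wrist": f,T=wrist()
    else: f=grab_frame(c);T=f["extrinsics"]
    print(c,proj(f,[tip,s["tool_pos"]-46*tool(s)[:3,2]],T).round(1).tolist(),[r["rect"] for r in recognise(c,"touch_key")[:1]],[r["rect"] for r in recognise(c,"spot")[:1]])
    hsv=cv2.cvtColor(f["img"],cv2.COLOR_RGB2HSV);m=cv2.inRange(hsv,(12,100,60),(30,255,255));q,l,st,cc=cv2.connectedComponentsWithStats(m)
    for i in range(1,q):
        if np.linalg.norm(cc[i]-proj(f,[tip],T)[0])<30 and st[i][4]>5: print("  brass",st[i],cc[i])
'
```

```text
contact_force: [-2.9, -1.6, 3.4]
off [-0.07  0.27 -5.47] zerr [0.08 0.02 0.  ] Fn [4.54 3.54 2.97 3.08 3.48] 3.52 F [-2.03 -1.15  2.74]
off [-0.13  0.26 -5.43] zerr [0.07 0.02 0.  ] Fn [3.48 2.8  2.91 3.97 3.42] 3.32 F [-1.57 -0.9   2.8 ]
wrist [[322.3, 194.1], [322.5, 268.8]] [[302.0, 188.9, 342.0, 291.0]] [[302.2, 178.3, 339.7, 206.5]]
  brass [312 184  20  18 154] [320.01298701 190.88961039]
scene [[333.3, 220.6], [325.4, 183.0]] [] [[327.2, 219.5, 338.3, 223.8]]
  brass [331 220   6   3  12] [333.16666667 220.91666667]
```

```bash
python3 -c 'from station import *;print(read_state()["time"]);print(hand_in())'
```

```text
29.1
the job is handed in; nothing more can be done
None
```

I tipped the four padlocks into the red box and set the empty tray back down flat. The arm now holds the key square on the brass spot at about 3.8 N, which puts the pad roughly 5.5 mm in; I handed the job in at 29.1 s.

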